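Weigh the tin on the hook scale

ROBOT

A 6-joint arm with a two-finger parallel gripper is mounted at the origin on the work surface. World frame = base frame: x ahead of the robot, y to its left, z up, the work surface at z = 0. Lengths are in mm, angles in degrees, forces in N, time in s.
With the tool pointing down it reaches from about 300 to 850 mm from the base axis. Payload 4.2 kg.
Tool frame: the origin (TCP) lies midway between the tips of the shut fingers; the grasp point (between the pads) lies 19 mm behind it; z points along the fingers, y is the line along which they close (so a half turn about z gives the same grasp; the last joint's range is limited). The gripper opens to 91 mm and grips with 3 to 60 N. Pads are 32 mm wide; open, the fingers measure 118 mm over their backs; the gripper's body (76 mm by 178 mm) begins 60 mm behind the grasp point.
Start: joints at [-64.916, 18.312, 89.639, -0, 72.044, -1.146], TCP at [254.142, -515.805, 213.976] pointing down, gripper open.
Joint ranges: [-177.97, 177.97], [-48.28, 115.42], [12.27, 149.76], [-77.06, 257.06], [2.81, 150.46], [-146.56, 146.56]. Speed limits (degrees/s): [147.25, 147.25, 180, 180, 180, 180].

INTERFACE

Orientations are given as [roll, pitch, yaw] about the fixed x, y, z axes, in that order (R = Rz(yaw) Ry(pitch) Rx(roll)).
In Python, from workcell import state, grab_frame, camera_model, job_done gives the robot as it stands.
- The arm moves only by the shell command python3 -m pendant [OPENING] [FORCE], which reads ROWS from standard input. ROWS is a JSON object whose key "segments" holds a list of rows, 1 to 8 of them, each of 6 numbers: dx, dy, dz in mm, then a rotation vector rx, ry, rz in degrees; each row shifts and turns the commanded pose from where the row before left it, along the tool's axes as they then stand; what a row does not reach is not made up. A row lasts 1/10 s, in which the tool goes at most 50 mm and 8.59 degrees, less where a joint would pass 70% of its speed; a pose out of reach is approached as far as the arm can. OPENING is the finger opening in mm, set as the command begins (- or left out keeps the last). The fingers move at their own pace and stop on an object; FORCE is the grip in N (left out, the last holds). Time passes only in rows, so rows that do not move let the fingers close. It prints the time, the measured TCP pose, the force, the opening and the grip force at its end. Input that does not fit is refused with a message, and nothing moves.
- state(): the state, without advancing time (a new reading comes with each control period).
- grab_frame(name): name is "scene" or "top" or "wrist"; returns the picture (420x560x3 uint8, blue, green, red); there is no depth.
- camera_model(name): a dict with "fx", "fy", "cx", "cy" (pixels), "D" ([k1, k2, p1, p2, k3] as OpenCV has them; the pictures are not rectified), "T" (4x4, takes a point from camera to world coordinates). Camera axes: x right, y up, looking along -z (the intrinsics and any distortion apply to the point x, -y, -z); pixel columns grow to the right and rows downward; lengths in mm; the calibration is good to about 2 mm. A picture is of the moment at which its call begins: read the wrist's pose just before it. camera_model takes no time and is no camera call; for the wrist camera it gives the pose at the moment of the call.
- job_done(): hands the job in; it is judged then, once.
The state is a dict: "time_s": time; "qpos": joint angles; "qvel": joint speeds; "effort": joint torques, N m; "ee_pos": TCP position; "ee_rot": TCP orientation; "force": force on the tool from outside, world axes, zero at the start; "torque": the same for the moment, N m; "gripper_width": finger opening in mm; "gripper_force": force on a finger pad.
Only numpy, scipy, OpenCV 4.12 (cv2) and the standard library are available. Lean on these libraries where they do the work, as an engineer would, in place of code of your own. Each camera call takes 0.05 s, during which the arm holds its last target. There are 200 camera calls.

TASK

Weigh the steel tin that has a wire bail: take the spring hook scale from its stand by its handle, hook it under the bail and lift slowly until the tin hangs just clear of the rim of the wooden cup it stands in, by roughly 5 mm and never as much as 15 mm, and hold it still there for two seconds so that the scale can be read. Do not snatch or pull the scale to its stop, and do not touch the tin with the gripper. Then set the tin gently back, fully down and upright in its cup, unhook, hang the scale back in its stand and let go, leaving the other things on the bench where they are.

Things in the scene. Friction and masses are not known exactly. Their poses are not given: they have to be found in the camera images.
- scale: Spring hook scale, upright, 0.21 kg. Origin: centre of the underside of its collar (52 dia x 6 mm). Above: black handle block, 24 mm along its x, 70 along its y, 26 high, centre 34 mm above the origin; grip it across its x with 30 N or more. Below: tube, 28 dia, to 75 mm under the origin, then a hook of 5 mm round bar, open towards +x
- hook_seat (a point): Where a bail wire's centre rests in the hook: on the scale's axis, 120 mm below its origin at zero pull. The bar reaches 7.5 mm lower; the tip is 15 mm to +x, its top 10 mm above this point. A wire entered from +x at 19 mm above this point clears tip and shank by 6 mm; the back of the hook is 14 mm to -x
- hook (a joint): Reading of the scale: how far the hook is pulled out of the tube, m, 0 to 0.085 (stop). Spring of 120 N/m, so 8.2 mm per 0.1 kg (about 2.5 mm from the hook's own weight). A brass pointer on the tube's +x face shows it
- stand: Fixed stand. Origin: on the bench below the middle of its fork: two level prongs, top at 150 mm, 34 mm slot between them open to the stand's -x, two posts at +x. The collar lies on the prongs, tube in the slot over the origin, between 5 mm high ridges (4 mm play). To take out: lift 8 mm or more, then 60 mm or more along -x; x of scale and stand agree to 0.15 rad
- tin: Round lidded steel tin, 72 dia (lid 75) x 42 mm high, with a stiff upright arched bail of 5 mm wire; weight unknown, 0.35 to 0.8 kg. Origin: centre of the underside. z up, the bail stands in the tin's y-z plane, so a hook enters under it along the tin's x, from either side
- bail_top (a point): Centre of the bail's wire at the middle of its arch, 86 mm above the tin's underside, 44 mm above the lid
- cup: Fixed shallow turned wooden cup in which the tin stands, on a 116 mm disc. Origin: centre of its underside, on the bench. Floor 4 mm, rim 14 mm above the bench; the wall flares, 78 mm inside at the floor and 85 mm at the rim (the tin is 72 dia below its lid), so a tin that comes down off-centre rides on the wall or the rim and must be eased sideways until it drops home
- plain_tin: bystander: lidded steel tin like the task's tin but without a bail, 75 dia x 42 mm, origin under its centre
- dish: bystander: small round steel bowl, 68 dia x 28 mm, origin under its centre
- graver: bystander: wood-handled graver lying on the bench, 130 mm long, along its own x
- jar: bystander: dark red screw jar with black cap, 66 dia x 75 mm, origin under its centre
- hammer: bystander: hammer lying on the bench, 240 mm long, along its own x
- stake: bystander: tall tapered wooden stake standing on the bench, 64 dia at the foot, 200 mm high
- bench_block: bystander: dark steel block, 70 x 70 x 30 mm
Things that resemble listed ones, but are neither listed nor needed, are in the scene too. Leave any yellow look-alike of the cup alone.

How it is judged (in metres and radians):
On the way, in this order (a step that is already met when the one before it is completed fails the run):
1. the scale is lifted out of its stand (horizontal distance between scale and stand above 0.08 m), for 0.1 s.
2. the tin hangs on the hook, 2 to 15 mm clear of the rim of its cup, upright and still, for 1.2 s (z of tin in the frame of cup between 0.016 and 0.029 m and angle between tin's own z axis and vertical below 0.15 rad and contact force between tin and cup below 0.05 N and contact force between scale and tin above 2 N and linear speed of tin below 0.03 m/s), for 1.2 s.
3. the tin stands in its cup again, unhooked (horizontal distance between tin and cup below 0.006 m and z of tin in the frame of cup below 0.006 m and angle between tin's own z axis and vertical below 0.06 rad and contact force between scale and tin below 0.05 N and distance between hook_seat and bail_top above 0.025 m), for 0.2 s.
At the end, for the whole second after the job is handed in: The tin stands upright (within 0.06 rad) fully down in its cup (underside within 2 mm of the floor, middle within 6 mm of the cup's), at rest; the scale hangs in the stand's fork with its collar on the prongs (within 12 mm of the middle, 4 mm in height, 0.08 rad of upright), at rest and released (horizontal distance between tin and cup below 0.006 m and z of tin in the frame of cup below 0.006 m and angle between tin's own z axis and vertical below 0.06 rad and linear speed of tin below 0.01 m/s and horizontal distance between scale and stand below 0.012 m and height (world z) of scale between 0.146 and 0.154 m and angle between scale's own z axis and vertical below 0.08 rad and linear speed of scale below 0.02 m/s); the robot touches nothing.
It fails at once if the tin is lifted 15 mm or more above the rim of its cup (z of tin in the frame of cup above 0.029 m).
It fails at once if the scale is pulled to its stop (80 mm or more), or it pushes or pulls the tin with more than 13 N (value of joint hook above 0.08 m or contact force between scale and tin above 13 N).
It fails at once if the tin is set down hard (more than 18 N on the cup) (contact force between tin and cup above 18 N).
It fails at once if the gripper touches the tin (contact force between any of the fingers, the arm and tin above 0.5 N).
It fails at once if another thing on the bench is moved by more than 20 mm (distance of any of plain_tin, dish, graver, jar, hammer, stake, bench_block from where it was at the start of the episode above 0.02 m).
It also fails if it takes over 72 s, if anything falls off the work surface, if the arm or the gripper's body presses on something with over 40 N, if the wrist force passes 120 N, or if a joint passes its speed limit or range.

## Working session

There is one attempt and no reset: what is moved stays moved. The work goes in short steps, Python scripts to look and compute and a shell command to move; the robot and the scene stay as the last step left them, time stands still between calls to the robot, and variables do not carry over. Pictures are saved under pics/ and viewed, at most 10 in all, crops included, and the job is handed in when it is done.

```bash
ls; mkdir -p pics; cat > h.py <<'E'
import numpy as np, cv2
from workcell import state, grab_frame, camera_model
def pix2ray(m,uv):
    K=np.array([[m["fx"],0,m["cx"]],[0,m["fy"],m["cy"]],[0,0,1]],float)
    p=cv2.undistortPoints(np.array([[uv]],float),K,np.array(m["D"],float))[0,0]
    T=np.array(m["T"]); d=T[:3,:3]@np.array([p[0],-p[1],-1.0]); return T[:3,3],d/np.linalg.norm(d)
def onz(m,uv,z):
    o,d=pix2ray(m,uv); return o+d*(z-o[2])/d[2]
def proj(m,P):
    T=np.array(m["T"]); c=(np.array(P,float)-T[:3,3])@T[:3,:3]
    K=np.array([[m["fx"],0,m["cx"]],[0,m["fy"],m["cy"]],[0,0,1]],float)
    return cv2.projectPoints(np.array([[c[0],-c[1],-c[2]]]),np.zeros(3),np.zeros(3),K,np.array(m["D"],float))[0].ravel()
def tri(m1,u1,m2,u2):
    o1,d1=pix2ray(m1,u1);o2,d2=pix2ray(m2,u2)
    s=np.linalg.lstsq(np.c_[d1,-d2],o2-o1,rcond=None)[0]
    a,b=o1+s[0]*d1,o2+s[1]*d2; return (a+b)/2,np.linalg.norm(a-b)
E
python3 - <<'E'
from h import *
for n in("scene","top","wrist"):
    f=grab_frame(n); cv2.imwrite(f"pics/{n}0.png",f)
    m=camera_model(n); print(n,m["fx"],m["fy"],m["cx"],m["cy"],m["D"],np.round(m["T"],3).tolist())
print(state())
E
```

```text
pics
scene 536.5651487826553 536.5651487826553 277.0124583354955 203.4304394465954 [-0.0036687  0.         0.         0.         0.       ] [[0.531, -0.559, 0.637, 1577.499], [0.847, 0.351, -0.398, -602.948], [-0.001, 0.751, 0.66, 1117.637], [0.0, 0.0, 0.0, 1.0]]
top 546.8500251202744 546.8500251202744 283.20211856235056 206.29677143185387 [0.02103369 0.         0.         0.         0.        ] [[0.008, 0.98, -0.198, 283.321], [-1.0, 0.008, -0.002, 11.39], [-0.001, 0.198, 0.98, 1573.45], [0.0, 0.0, 0.0, 1.0]]
wrist 378.72192848159 378.72192848159 273.13133566765555 212.4905717809387 [-0.08078737  0.          0.          0.          0.        ] [[0.442, 0.87, 0.218, 314.782], [-0.897, 0.429, 0.107, -485.875], [-0.001, -0.243, 0.97, 383.528], [0.0, 0.0, 0.0, 1.0]]
{'time_s': 0.15, 'qpos': array([-6.49150559e+01,  1.83433532e+01,  8.96890822e+01, -4.95969282e-05,
        7.20452044e+01, -1.14655855e+00]), 'qvel': array([ 0.08733726, -0.03649223, -0.22427068, -0.01182728, -0.03574659,
       -0.0119651 ]), 'effort': array([ 1.62914962e-04, -4.12774408e+01, -2.32155007e+01,  7.27836904e-02,
        4.33261134e-02, -8.88836303e-05]), 'ee_pos': array([ 253.9842048 , -515.44486665,  213.32075319]), 'ee_rot': array([-1.79922375e+02, -1.50641102e-03,  2.62315169e+01]), 'force': array([0.44540501, 0.39055211, 0.6268225 ]), 'torque': array([0.04170205, 0.01400207, 0.00583939]), 'gripper_force': 0.0, 'gripper_width': 91.66688410932251}
```

View pics/scene0.png

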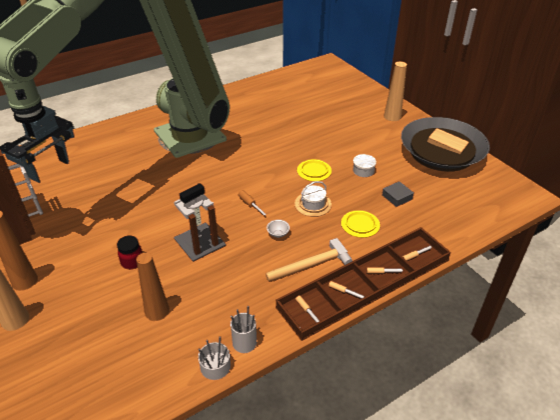

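View pics/top0.png

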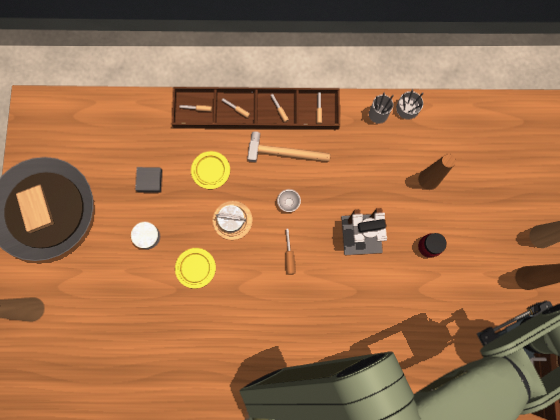

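The scene view shows the bail tin in the wooden cup at (314,196), the plain tin at (364,165) and yellow cup look-alikes at (314,170) and (360,222). The scale is in its stand with its black handle at (192,192), and the jar's black cap at (128,244) could be taken for it. The top view shows the tin at (232,218), the plain tin at (145,235) and the handle at (373,226). By the description I choose the tin with the bail and the black bar on the fork, and check both in one close crop.

```bash
python3 - <<'E'
from h import *
s=cv2.imread("pics/scene0.png");t=cv2.imread("pics/top0.png")
def c(f,x,y,w=66,h=50): return cv2.resize(f[y:y+h,x:x+w],None,fx=6,fy=6,interpolation=cv2.INTER_CUBIC)
a=np.vstack([np.hstack([c(s,167,178,66,80)[:300],c(s,282,175)]),np.hstack([c(t,335,205),c(t,200,195)])])
cv2.imwrite("pics/crop1.png",a); print(a.shape)
E
```

```text
(600, 792, 3)
```

View pics/crop1.png

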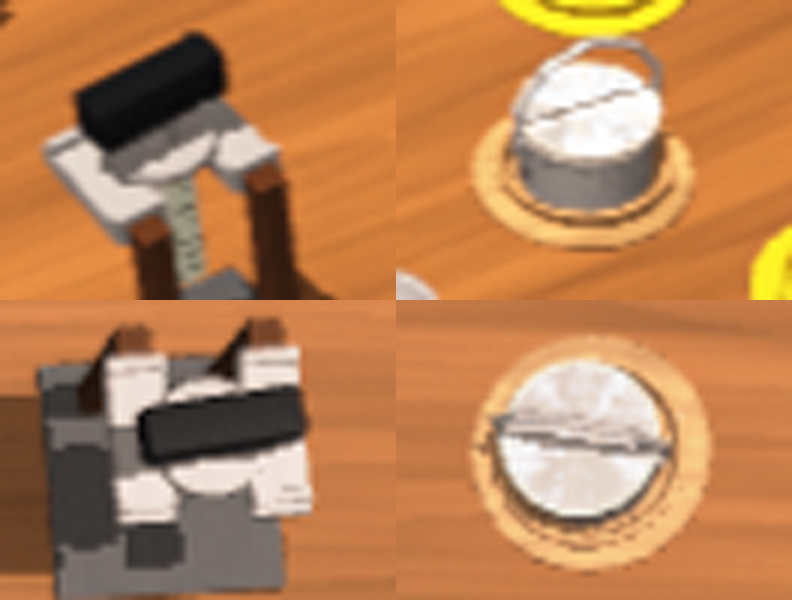

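The crops confirm both choices: the upper-left and lower-left panels show the black handle on the fork with the posts on the +x side, and the right panels show the tin with its bail arch in the wooden cup. Now I measure.

```bash
python3 - <<'E'
from h import *
s=cv2.imread("pics/scene0.png");t=cv2.imread("pics/top0.png")
ms,mt=camera_model("scene"),camera_model("top")
def blob(mask,box):
    x,y,w,h=box; mm=np.zeros_like(mask); mm[y:y+h,x:x+w]=mask[y:y+h,x:x+w]
    n,l,st,c=cv2.connectedComponentsWithStats(mm); i=1+np.argmax(st[1:,4]); 
    p=np.argwhere(l==i)[:,::-1].astype(np.float32); return c[i],p,st[i]
dark=lambda f:(f.max(2)<75).astype(np.uint8)
hs,ps,a=blob(dark(s),(175,180,40,30)); ht,pt,b=blob(dark(t),(355,215,35,25))
print("handle",hs,a,ht,b); print("tri",tri(ms,hs,mt,ht)); print("onz top",onz(mt,ht,190),"scene",onz(ms,hs,188))
r=cv2.boxPoints(cv2.minAreaRect(pt)); w=np.array([onz(mt,q,197)[:2] for q in r]); print("rect",w.round(1).tolist())
for i in range(2):
    d=w[i+1]-w[i]; print(np.linalg.norm(d),np.degrees(np.arctan2(d[1],d[0])))
# cup disc: orange light wood vs table
hsv=cv2.cvtColor(t,cv2.COLOR_BGR2HSV)
print("disc",hsv[218,250],hsv[240,232],"table",hsv[218,262])
# tin lid in top: white low saturation
lid=((hsv[...,1]<70)&(hsv[...,2]>100)).astype(np.uint8)
c,p,b=blob(lid,(205,195,55,50)); print("lid",b,cv2.minEnclosingCircle(p)); print(onz(mt,cv2.minEnclosingCircle(p)[0],46))
hs2=cv2.cvtColor(s,cv2.COLOR_BGR2HSV)
# plate of stand base corners in top, crop coords /6 + offset
for q in[(38,370),(60,598),(283,585)]: print("base",onz(mt,(335+q[0]/6,205+(q[1]-300)/6),5)[:2])
# bail ends & tops, crop px
print("bail ends@46",[onz(mt,(200+(x-396)/6,195+(y-300)/6),60)[:2].round(1) for x,y in[(492,422),(672,452)]])
print("disc edges",[onz(mt,(200+(x-396)/6,195+(y-300)/6),4)[:2].round(1) for x,y in[(472,450),(710,450),(592,336),(592,570)]])
print("disc edges scene",[onz(ms,(282+(x-396)/6,175+y/6),4)[:2].round(1) for x,y in[(470,173),(694,178),(585,250)]])
print("bail apex scene",onz(ms,(282+(603-396)/6,175+42/6),91)[:2])
E
```

```text
handle [191.62545455 193.23636364] [180 184  24  20 275] [370.91891892 225.5984556 ] [358 220  28  13 259]
tri (array([ 515.54202983, -211.33186757,  181.83937637]), np.float64(0.24356322390216578))
onz top [ 514.13279447 -210.13759815  190.        ] scene [ 522.59294671 -213.80374799  188.        ]
rect [[519.7, -173.1], [531.1, -242.9], [506.1, -246.0], [494.7, -176.4]]
70.7247881255868 -80.70871488763929
25.21451082660685 -173.01664859735143
disc [ 19 114 247] [ 12 160 175] table [ 12 162 197]
lid [216 205  29  26 563] ((230.0, 218.0), 14.31792163848877)
[556.90368376 165.91293413  46.        ]
base [ 570.68714141 -154.2776053 ]
base [ 459.79542007 -163.31601423]
base [ 466.92123553 -270.14352416]
bail ends@46 [array([561.7, 204.1]), array([548.1, 119.4])]
disc edges [array([558.1, 220.5]), array([559., 105.]), array([615.1, 163.7]), array([499.9, 160.7])]
disc edges scene [array([532.8, 114.3]), array([598.4, 211.3]), array([613.6, 131.2])]
bail apex scene [566.43736098 170.69746446]
```

```bash
echo '{"segments":[[0, 0, -40, 0, 0, 0], [0, 0, -40, 0, 0, 0], [36, -16, 0, 0, 0, 0], [36, -16, 0, 0, 0, 0], [36, -16, 0, 0, 0, 0], [36, -16, 0, 0, 0, 0], [36, -16, 0, 0, 0, 0], [36, -16, 0, 0, 0, 0]]}' | python3 -m pendant 60
echo '{"segments":[[36, -16, 0, 0, 0, 0], [36, -16, 0, 0, 0, 0], [36, -16, 0, 0, 0, 0], [36, -16, 0, 0, 0, 0], [0, 0, 0, 0, 0, -8], [0, 0, 0, 0, 0, -8], [0, 0, 0, 0, 0, -8], [0, 0, 0, 0, 0, -8]]}' | python3 -m pendant
echo '{"segments":[[0, 0, 0, 0, 0, -8], [0, 0, 0, 0, 0, -8], [0, 0, 0, 0, 0, -8], [0, 0, 0, 0, 0, -8], [0, 0, 0, 0, 0, -8], [0, 0, 0, 0, 0, 0], [0, 0, 0, 0, 0, 0]]}' | python3 -m pendant
python3 - <<'E'
from h import *
print(state()["ee_pos"],state()["ee_rot"],state()["qpos"])
m=camera_model("wrist");f=grab_frame("wrist");cv2.imwrite("pics/w1.png",f)
np.save("w1T.npy",m["T"]); print(proj(m,[513.5,-210.5,197]))
E
```

```text
time_s: 0.95
ee_pos: [406.1, -332.8, 293.7]
ee_rot: [-180.0, 0.0, 26.2]
force: [0.8, -0.1, -0.0]
gripper_width: 59.5
gripper_force: 0.0
time_s: 1.75
ee_pos: [506.3, -212.9, 293.6]
ee_rot: [-180.0, 0.0, 58.6]
force: [-0.3, -0.3, -0.3]
gripper_width: 60.0
gripper_force: 0.0
time_s: 2.45
ee_pos: [506.3, -213.1, 293.7]
ee_rot: [-180.0, -0.0, 98.1]
force: [-0.2, -0.5, 1.2]
gripper_width: 60.1
gripper_force: 0.0
[ 506.26987635 -213.13266713  293.73538362] [-1.79981297e+02 -9.55262676e-03  9.80612831e+01] [-2.40289067e+01  1.37288358e+01  8.46639484e+01 -1.86262236e-03
  8.16281359e+01 -3.20899198e+01]
[284.10965226 211.57006726]
```

View pics/w1.png

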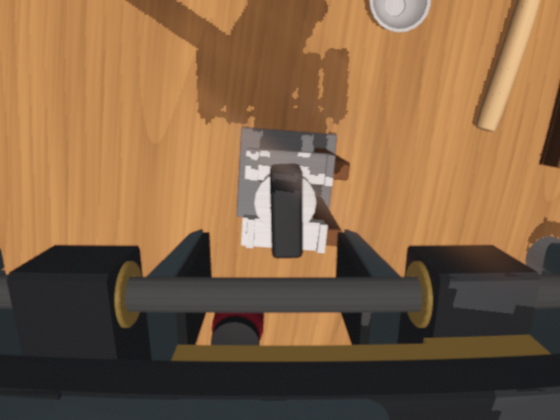

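The wrist view shows the black handle at about (287,212), nearly vertical in the picture, with the stand base behind it and the dish at (400,10). I measure it precisely.

```bash
python3 - <<'E'
from h import *
f=cv2.imread("pics/w1.png");m=camera_model("wrist")
k=(f.max(2)<55).astype(np.uint8); mm=np.zeros_like(k); mm[160:262,262:312]=k[160:262,262:312]
mm=cv2.morphologyEx(mm,cv2.MORPH_OPEN,np.ones((5,5)))
for y in range(165,262,8):
    xs=np.where(mm[y])[0]; print(y,(xs.min(),xs.max()) if len(xs) else None)
# stand base corners at z~5 and fork prongs
for q in[(241,128),(336,134),(238,215),(330,213)]: print("base",onz(m,q,6)[:2].round(1))
E
```

```text
165 None
173 None
181 (np.int64(271), np.int64(279))
189 (np.int64(271), np.int64(285))
197 None
205 None
213 None
221 None
229 None
237 None
245 None
253 None
261 None
base [ 460.4 -163. ]
base [ 573.3 -153.8]
base [ 469.7 -269.3]
base [ 583.2 -250.5]
```

```bash
python3 - <<'E'
from h import *
f=cv2.imread("pics/w1.png");m=camera_model("wrist")
for y in (185,200,215,230,245):
    g=f[y,258:316].max(1).astype(int); print(y,g.tolist())
E
```

```text
185 [132, 157, 197, 221, 228, 229, 228, 228, 228, 228, 223, 199, 129, 50, 31, 32, 34, 36, 39, 41, 41, 44, 45, 46, 49, 51, 54, 55, 58, 61, 63, 66, 68, 70, 71, 74, 77, 80, 81, 82, 84, 85, 87, 106, 157, 198, 215, 219, 219, 219, 217, 205, 175, 132, 109, 106, 105, 105]
200 [228, 228, 228, 228, 228, 228, 228, 228, 228, 228, 224, 204, 148, 74, 43, 48, 55, 60, 62, 62, 63, 63, 62, 63, 64, 63, 63, 64, 63, 63, 63, 63, 63, 65, 64, 64, 66, 66, 67, 65, 65, 59, 59, 89, 154, 202, 220, 223, 223, 223, 222, 222, 222, 222, 221, 220, 214, 190]
215 [212, 224, 227, 227, 227, 227, 227, 227, 227, 227, 227, 222, 195, 120, 46, 46, 54, 58, 63, 64, 63, 62, 62, 63, 64, 63, 63, 62, 64, 63, 63, 60, 62, 63, 62, 62, 61, 62, 61, 61, 56, 51, 46, 82, 152, 202, 221, 225, 225, 225, 225, 224, 221, 206, 168, 106, 61, 55]
230 [230, 231, 231, 231, 231, 231, 231, 231, 231, 231, 231, 227, 201, 133, 56, 44, 50, 58, 62, 62, 63, 64, 63, 64, 62, 63, 62, 62, 63, 62, 62, 62, 61, 61, 62, 62, 63, 62, 62, 61, 56, 51, 45, 64, 131, 193, 223, 229, 229, 229, 229, 229, 229, 228, 228, 228, 228, 228]
245 [228, 228, 229, 229, 229, 230, 230, 230, 230, 231, 231, 228, 215, 175, 100, 45, 47, 54, 61, 62, 62, 61, 62, 61, 62, 62, 62, 62, 62, 62, 61, 61, 62, 60, 60, 60, 62, 61, 60, 60, 58, 52, 45, 65, 134, 195, 224, 229, 230, 230, 229, 229, 229, 228, 228, 228, 228, 223]
```

```bash
python3 - <<'E'
from h import *
f=cv2.imread("pics/w1.png");m=camera_model("wrist")
print(f[155:262:2,286].max(1).tolist())
P=[onz(m,q,197)[:2].round(1) for q in[(286,200),(287.1,245),(286.2,172),(287.2,250)]];print(P)
print([onz(m,(270.7+dx,200),197)[:2].round(1) for dx in(0,30.8)])
print(state()["ee_pos"])
E
```

```text
[142, 145, 143, 142, 125, 90, 90, 90, 89, 89, 95, 95, 90, 74, 64, 58, 53, 47, 50, 66, 66, 65, 63, 62, 62, 62, 62, 63, 62, 63, 64, 62, 63, 62, 63, 63, 64, 63, 62, 62, 62, 61, 63, 63, 62, 62, 62, 62, 62, 61, 59, 88, 194, 203]
[array([ 513.6, -201.8]), array([ 519.5, -235.6]), array([ 510.7, -181.7]), array([ 520.2, -239.4])]
[array([ 502.7, -203.4]), array([ 524.7, -200.3])]
[ 506.27386452 -213.10478501  293.76857158]
```

```bash
echo '{"segments":[[1.4, 9, 20, 0, 0, -1], [0, 0, 40, 0, 0, 0], [0, 0, 30, 0, 0, 0], [0, 0, 20, 0, 0, 0], [0, 0, 14, 0, 0, 0], [0, 0, 0, 0, 0, 0]]}' | python3 -m pendant 60
echo '{"segments":[[0, 0, 0, 0, 0, 0], [0, 0, 0, 0, 0, 0], [0, 0, 0, 0, 0, 0], [0, 0, 0, 0, 0, 0], [0, 0, 0, 0, 0, 0]]}' | python3 -m pendant 5 50
echo '{"segments":[[0, 0, -3, 0, 0, 0], [0, 0, -6, 0, 0, 0], [0, 0, -6, 0, 0, 0], [0, 0, 0, 0, 0, 0], [0, 0, 0, 0, 0, 0]]}' | python3 -m pendant
```

```text
time_s: 3.1
ee_pos: [513.7, -209.9, 167.8]
ee_rot: [-179.8, -0.1, 99.1]
force: [0.4, 0.1, -0.0]
gripper_width: 60.3
gripper_force: 0.0
time_s: 3.6
ee_pos: [515.4, -210.6, 170.5]
ee_rot: [179.9, 0.0, 99.2]
force: [-0.2, -1.5, 2.1]
gripper_width: 23.7
gripper_force: 50.0
time_s: 4.1
ee_pos: [515.1, -210.5, 185.2]
ee_rot: [180.0, 0.0, 99.2]
force: [0.0, 0.5, -2.7]
gripper_width: 24.1
gripper_force: 50.0
```

```bash
echo '{"segments":[[0.6, -8, 0, 0, 0, 0], [1.3, -17, 0, 0, 0, 0], [1.5, -20, 0, 0, 0, 0], [1.5, -20, 0, 0, 0, 0], [1.5, -20, 0, 0, 0, 0], [1.2, -15, 0, 0, 0, 0], [0, 0, -15, 0, 0, 0], [0, 0, -20, 0, 0, 0]]}' | python3 -m pendant
echo '{"segments":[[12, 4, -2, 0, 0, 0], [24, 8, 0, 0, 0, 0], [35, 12, 0, 0, 0, 0], [35, 12, 0, 0, 0, 0], [35, 12, 0, 0, 0, 0], [35, 12, 0, 0, 0, 0], [35, 12, 0, 0, 0, 0], [35, 12, 0, 0, 0, 0]]}' | python3 -m pendant
echo '{"segments":[[35, 12, 0, 0, 0, 3], [35, 12, 0, 0, 0, 3], [30, 11, 0, 0, 0, 3], [20, 9, 0, 0, 0, 3], [12, 5, 0, 0, 0, 3], [0, 0, 0, 0, 0, 3], [0, 0, 0, 0, 0, 0], [0, 0, 0, 0, 0, 0]]}' | python3 -m pendant
python3 - <<'E'
from h import *
m=camera_model("wrist");f=grab_frame("wrist");cv2.imwrite("pics/w2.png",f)
print(proj(m,[560,164,90]))
t=grab_frame("scene");cv2.imwrite("pics/s2.png",t)
x=f[:,:,:]; c=cv2.resize(t[100:240,240:400],None,fx=3,fy=3)
cv2.imwrite("pics/v2.png",np.hstack([cv2.resize(f[:300,160:],None,fx=1,fy=1),c[60:360,:380]]))
E
```

```text
time_s: 4.9
ee_pos: [413.5, -218.7, 219.5]
ee_rot: [-179.9, -0.1, 99.2]
force: [0.2, 0.5, -2.1]
gripper_width: 24.0
gripper_force: 50.0
time_s: 5.7
ee_pos: [457.7, 39.5, 221.1]
ee_rot: [-179.9, -0.0, 99.3]
force: [0.5, -0.1, -1.4]
gripper_width: 23.7
gripper_force: 50.0
time_s: 6.5
ee_pos: [495.9, 172.4, 221.2]
ee_rot: [-179.9, 0.0, 81.3]
force: [-0.2, -0.7, -1.7]
gripper_width: 23.8
gripper_force: 50.0
[352.65748822 201.42907843]
```

View pics/v2.png

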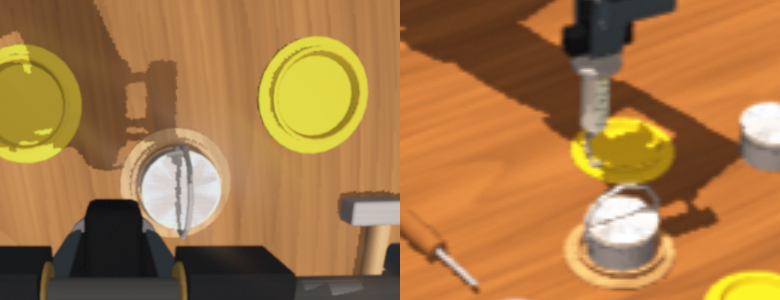

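The wrist view shows the tin at about (340,187) full-frame, the bail running near-vertically at x≈340–350, and yellow cups beside it. The scene crop shows the hook hanging behind the bail and the scale upright. I zoom on the bail.

```bash
python3 - <<'E'
from h import *
f=cv2.imread("pics/w2.png")
cv2.imwrite("pics/z2.png",cv2.resize(f[120:245,270:400],None,fx=4.8,fy=4.8,interpolation=cv2.INTER_CUBIC))
m=camera_model("wrist");s=state();print(s["ee_pos"],s["ee_rot"])
for z,r in((4,58),(46,37.5)):
    P=[proj(m,[558+r*np.cos(a),163+r*np.sin(a),z]).round(1).tolist() for a in(0,np.pi/2,np.pi,-np.pi/2)];print(z,P)
E
```

```text
[496.25398057 172.07461769 221.63164602] [-1.79968228e+02  1.67254186e-02  8.12596444e+01]
4 [[388.5, 176.2], [326.7, 128.2], [278.2, 192.7], [339.5, 237.0]]
46 [[380.2, 186.3], [335.8, 152.1], [300.6, 198.1], [344.6, 230.3]]
```

View pics/z2.png

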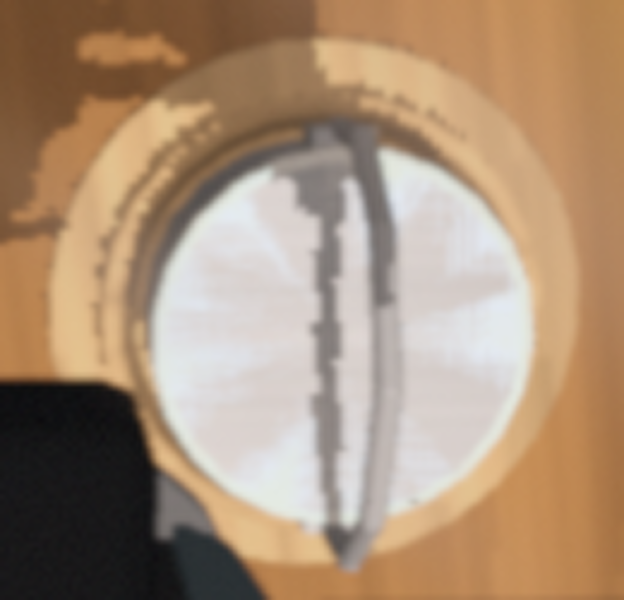

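```bash
python3 - <<'E'
from h import *
m=camera_model("wrist")
q=lambda x,y:(270+x/4.8,120+y/4.8)
for n,x,y,z in(("lid",342,337,46),("disc",314,300,4),("apex",388,330,90),("up60",383,250,84),("lo",382,430,84),("endU",355,130,44),("endL",350,562,44),("disc R",578,300,4),("disc L",50,300,4),("lidL",152,337,46),("lidR",532,337,46)):
    print(n,onz(m,q(x,y),z).round(1))
mt=camera_model("top");ms=camera_model("scene")
print("top lid",onz(mt,(230.3,218.2),46)[:2])
E
```

```text
lid [559.  164.7  46. ]
disc [560.3 164.7   4. ]
apex [560.1 174.2  90. ]
up60 [561.8 186.9  84. ]
lo [558.3 155.4  84. ]
endU [566.2 203.7  44. ]
endL [555.9 118.3  44. ]
disc R [617.5 156.1   4. ]
disc L [503.8 173.3   4. ]
lidL [522.5 170.3  46. ]
lidR [595.8 159.2  46. ]
top lid [556.33391912 165.04648835]
```

```bash
echo '{"segments":[[0, 0, 4, 0, 0, 0], [0, 0, 4.5, 0, 0, 0], [0, 6, 0, 0, 0, 0], [0.5, 9, 0, 0, 0, 0], [0.5, 9, 0, 0, 0, 0], [0.5, 9, 0, 0, 0, 0], [0.4, 9, 0, 0, 0, 0], [0.3, 8, 0, 0, 0, 0]]}' | python3 -m pendant
echo '{"segments":[[0, 7, 0, 0, 0, 0], [0, 5, 0, 0, 0, 0], [0, 2, 0, 0, 0, 0], [0, 0, 0, 0, 0, 0], [0, 0, 0, 0, 0, 0]]}' | python3 -m pendant
python3 - <<'E'
from h import *
s=state();print(s["ee_pos"],s["force"],s["torque"])
f=grab_frame("wrist");cv2.imwrite("pics/w3.png",f);t=grab_frame("scene");p=grab_frame("top")
cv2.imwrite("pics/s3.png",t)
g=lambda i,x,y:cv2.resize(i[y:y+72,x:x+64],None,fx=6,fy=6,interpolation=cv2.INTER_CUBIC)
cv2.imwrite("pics/v3.png",np.hstack([g(t,280,150),cv2.resize(f[90:246,270:400],(380,432))]))
E
```

```text
time_s: 7.4
ee_pos: [547.5, 166.6, 213.4]
ee_rot: [180.0, 0.0, 81.2]
force: [-0.1, -1.1, -2.1]
gripper_width: 24.2
gripper_force: 50.0
time_s: 7.9
ee_pos: [560.1, 164.6, 213.4]
ee_rot: [-180.0, 0.0, 81.2]
force: [1.3, 0.6, -1.6]
gripper_width: 23.3
gripper_force: 50.0
[560.05123446 164.6187354  213.43329045] [ 1.25264307  0.60231525 -1.56105723] [-0.01118844 -0.11753077  0.01803824]
```

View pics/v3.png

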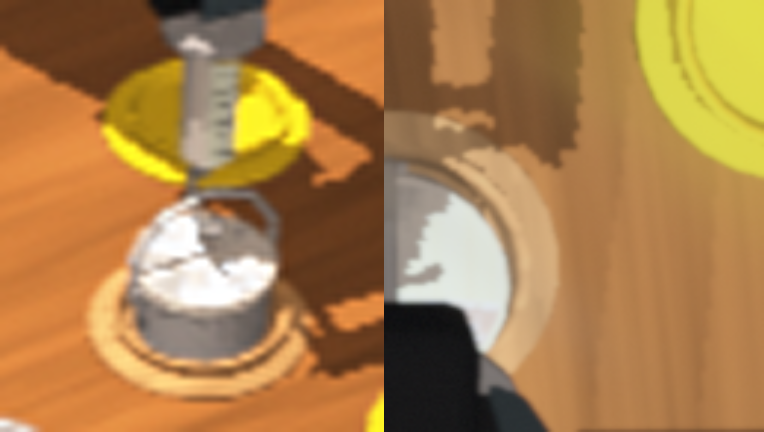

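The scene crop shows the tube above the bail with the shank going down behind the arch; the wrist crop shows the cup rim and the handle at lower left. I check the axis geometry by projection and look at the hook in the pixels.

```bash
python3 - <<'E'
from h import *
m=camera_model("scene");x=np.array([.988,-.152,0])
o=np.array([560,164.6,0])
for n,P in(("tube bottom",o+[0,0,118]),("seat",o+[0,0,71]),("bail est",[559.7,164.6,90]),("tip",o+15*x+[0,0,80]),("bailmid",[559.7,164.6,90.])):
    u=proj(m,P);print(n,u.round(1),((u-[280,150])*6).round(0))
E
```

```text
tube bottom [314.  174.6] [204. 147.]
seat [313.4 186.6] [200. 220.]
bail est [313.6 181.7] [201. 190.]
tip [315.7 187.2] [214. 223.]
bailmid [313.6 181.7] [201. 190.]
```

```bash
echo '{"segments":[[0, 0, -2, 0, 0, 0], [0, 0, -3, 0, 0, 0], [0, 0, -3, 0, 0, 0], [0, 0, -3, 0, 0, 0], [0, 0, -3, 0, 0, 0], [0, 0, -2, 0, 0, 0], [0, 0, 0, 0, 0, 0], [0, 0, 0, 0, 0, 0]]}' | python3 -m pendant
python3 - <<'E'
from h import *
F=[];
for i in range(6): F.append(state()["force"]); t=grab_frame("scene")
print(np.mean(F,0),np.std(F,0),state()["ee_pos"])
E
```

```text
time_s: 8.85
ee_pos: [560.3, 164.6, 229.4]
ee_rot: [-180.0, 0.0, 81.2]
force: [0.1, -0.5, -2.3]
gripper_width: 23.7
gripper_force: 50.0
[-0.17833354 -0.02093057 -2.09070894] [0.34135292 0.3772146  0.59449746] [560.28093769 164.54748022 229.30332439]
```

```bash
echo '{"segments":[[0, 0, -2, 0, 0, 0], [0, 0, -3, 0, 0, 0], [0, 0, -3, 0, 0, 0], [0, 0, -3, 0, 0, 0], [0, 0, -3, 0, 0, 0], [0, 0, -2, 0, 0, 0], [0, 0, 0, 0, 0, 0], [0, 0, 0, 0, 0, 0]]}' | python3 -m pendant
cat > f.py <<'E'
from h import *
import sys
F=[];n=int(sys.argv[1]) if len(sys.argv)>1 else 6
for i in range(n): F.append(state()["force"]); t=grab_frame("scene")
print("F",np.mean(F,0).round(2),state()["ee_pos"].round(1)); cv2.imwrite(f"pics/s_{int(state()['time_s']*100)}.png",t)
E
python3 f.py 8
```

```text
time_s: 9.95
ee_pos: [560.2, 164.6, 245.3]
ee_rot: [-180.0, 0.0, 81.2]
force: [0.3, -0.1, -3.7]
gripper_width: 23.6
gripper_force: 50.0
F [-0.6  -0.12 -4.2 ] [560.2 164.6 245.3]
```

```bash
echo '{"segments":[[0, 0, -1.5, 0, 0, 0], [0, 0, -1.5, 0, 0, 0], [0, 0, -1.5, 0, 0, 0], [0, 0, -1.5, 0, 0, 0], [0, 0, -1.5, 0, 0, 0], [0, 0, -1.5, 0, 0, 0], [0, 0, -1, 0, 0, 0], [0, 0, 0, 0, 0, 0]]}' | python3 -m pendant|grep -v g; python3 f.py 8
echo '{"segments":[[0, 0, -1.5, 0, 0, 0], [0, 0, -1.5, 0, 0, 0], [0, 0, -1.5, 0, 0, 0], [0, 0, -1.5, 0, 0, 0], [0, 0, -1.5, 0, 0, 0], [0, 0, -1.5, 0, 0, 0], [0, 0, -1, 0, 0, 0], [0, 0, 0, 0, 0, 0]]}' | python3 -m pendant|grep -v g; python3 f.py 8
```

```text
time_s: 11.15
ee_pos: [560.4, 164.6, 255.6]
ee_rot: [180.0, -0.0, 81.2]
force: [-0.1, -0.3, -5.7]
F [-0.32 -0.06 -5.17] [560.3 164.6 255.4]
time_s: 12.35
ee_pos: [560.4, 164.6, 265.6]
ee_rot: [180.0, -0.0, 81.2]
force: [0.0, 0.1, -5.6]
F [ 0.16 -0.23 -6.21] [560.3 164.6 265.4]
```

```bash
cat >> f.py <<'E'
ref=cv2.cvtColor(cv2.imread("pics/s3.png"),cv2.COLOR_BGR2GRAY).astype(np.float32)
g=cv2.cvtColor(t,cv2.COLOR_BGR2GRAY).astype(np.float32)
for nm,(y,h,x,w) in{"lid":(192,18,296,36),"wall":(196,15,300,28)}.items():
    r=cv2.matchTemplate(cv2.resize(g[y-8:y+h+3,x-4:x+w+4],None,fx=8,fy=8,interpolation=cv2.INTER_CUBIC),cv2.resize(ref[y:y+h,x:x+w],None,fx=8,fy=8,interpolation=cv2.INTER_CUBIC),cv2.TM_CCOEFF_NORMED)
    _,v,_,l=cv2.minMaxLoc(r); print(nm,round(v,3),"up mm",round((64-l[1])/8/.255,1),"right px",(l[0]-32)/8)
E
python3 f.py 1
echo '{"segments":[[0, 0, -1, 0, 0, 0], [0, 0, -1, 0, 0, 0], [0, 0, -1, 0, 0, 0], [0, 0, -1, 0, 0, 0], [0, 0, -1, 0, 0, 0], [0, 0, -1, 0, 0, 0], [0, 0, 0, 0, 0, 0], [0, 0, 0, 0, 0, 0]]}' | python3 -m pendant|grep -v g; python3 f.py 8
echo '{"segments":[[0, 0, -1, 0, 0, 0], [0, 0, -1, 0, 0, 0], [0, 0, -1, 0, 0, 0], [0, 0, -1, 0, 0, 0], [0, 0, -1, 0, 0, 0], [0, 0, -1, 0, 0, 0], [0, 0, 0, 0, 0, 0], [0, 0, 0, 0, 0, 0]]}' | python3 -m pendant|grep -v g; python3 f.py 8
```

```text
F [-0.07  0.56 -5.43] [560.3 164.6 265.4]
lid 0.914 up mm 0.0 right px 0.0
wall 0.966 up mm -0.5 right px -0.125
time_s: 13.6
ee_pos: [560.3, 164.6, 271.4]
ee_rot: [180.0, 0.0, 81.2]
force: [0.2, -0.1, -5.7]
F [-0.14 -0.16 -6.13] [560.3 164.6 271.4]
lid 0.903 up mm 2.0 right px 0.125
wall 0.955 up mm 1.0 right px -0.125
time_s: 14.8
ee_pos: [560.3, 164.6, 277.4]
ee_rot: [180.0, 0.0, 81.2]
force: [-0.2, 0.4, -5.8]
F [-0.5   0.14 -6.2 ] [560.3 164.6 277.4]
lid 0.884 up mm 7.4 right px 0.25
wall 0.886 up mm 7.8 right px 0.25
```

The force has levelled off at about 6.2 N, so the tin weighs about 0.42 kg, and the picture tracking shows it 7.5 mm up. I raise it 8 mm more.

```bash
echo '{"segments":[[0, 0, -1, 0, 0, 0], [0, 0, -1.5, 0, 0, 0], [0, 0, -1.5, 0, 0, 0], [0, 0, -1.5, 0, 0, 0], [0, 0, -1.5, 0, 0, 0], [0, 0, -1, 0, 0, 0], [0, 0, 0, 0, 0, 0], [0, 0, 0, 0, 0, 0]]}' | python3 -m pendant|grep -v g; python3 f.py 8
python3 - <<'E'
from h import *
t=grab_frame("scene");f=grab_frame("wrist");cv2.imwrite("pics/w4.png",f)
g=lambda i,x,y:cv2.resize(i[y:y+72,x:x+64],None,fx=6,fy=6,interpolation=cv2.INTER_CUBIC)
cv2.imwrite("pics/v4.png",np.hstack([g(t,280,150),cv2.resize(f[90:246,270:400],(380,432))]))
E
```

```text
time_s: 16.0
ee_pos: [560.3, 164.6, 285.4]
ee_rot: [180.0, 0.0, 81.2]
force: [0.2, 0.4, -5.8]
F [ 0.14  0.03 -6.25] [560.3 164.6 285.4]
lid 0.875 up mm 16.2 right px 0.375
wall 0.89 up mm 16.2 right px 0.25
```

View pics/v4.png

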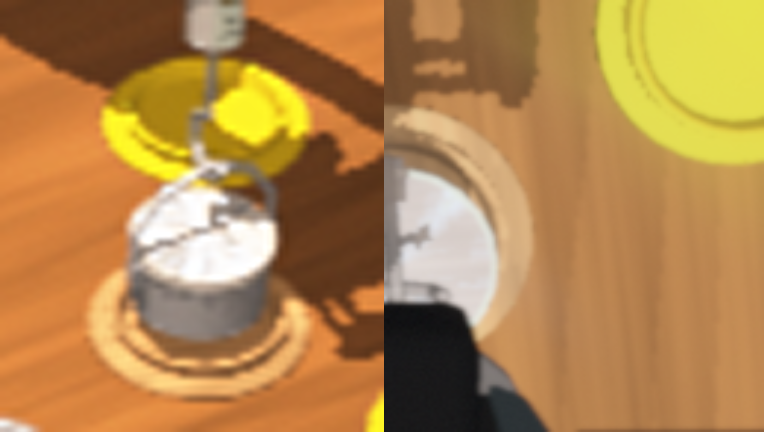

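The scene crop shows the tin hanging upright on the hook, its lower edge clear above the cup rim with a dark gap between them; the tracked lift is 16 mm. I hold for two seconds, then lower slowly.

```bash
for i in 1 2 3; do echo '{"segments":[[0, 0, 0, 0, 0, 0], [0, 0, 0, 0, 0, 0], [0, 0, 0, 0, 0, 0], [0, 0, 0, 0, 0, 0], [0, 0, 0, 0, 0, 0], [0, 0, 0, 0, 0, 0], [0, 0, 0, 0, 0, 0], [0, 0, 0, 0, 0, 0]]}' | python3 -m pendant|grep force:; done; python3 f.py 4
echo '{"segments":[[0, 0, 1, 0, 0, 0], [0, 0, 1, 0, 0, 0], [0, 0, 1, 0, 0, 0], [0, 0, 1, 0, 0, 0], [0, 0, 1, 0, 0, 0], [0, 0, 1, 0, 0, 0], [0, 0, 1, 0, 0, 0], [0, 0, 1, 0, 0, 0]]}' | python3 -m pendant|grep -v g
echo '{"segments":[[0, 0, 1, 0, 0, 0], [0, 0, 1, 0, 0, 0], [0, 0, 1, 0, 0, 0], [0, 0, 1, 0, 0, 0], [0, 0, 1, 0, 0, 0], [0, 0, 1, 0, 0, 0], [0, 0, 1, 0, 0, 0], [0, 0, 1, 0, 0, 0]]}' | python3 -m pendant|grep -v g
echo '{"segments":[[0, 0, 1, 0, 0, 0], [0, 0, 1, 0, 0, 0], [0, 0, 1, 0, 0, 0], [0, 0, 1, 0, 0, 0], [0, 0, 1, 0, 0, 0], [0, 0, 1, 0, 0, 0], [0, 0, 1, 0, 0, 0], [0, 0, 1, 0, 0, 0]]}' | python3 -m pendant|grep -v g
python3 f.py 6
```

```text
force: [0.1, -0.0, -6.5]
gripper_force: 50.0
force: [-0.1, -0.4, -6.2]
gripper_force: 50.0
force: [-0.3, 0.0, -6.1]
gripper_force: 50.0
F [-0.27  0.36 -6.11] [560.3 164.6 285.4]
lid 0.868 up mm 16.2 right px 0.375
wall 0.889 up mm 16.2 right px 0.25
time_s: 19.9
ee_pos: [560.3, 164.6, 277.3]
ee_rot: [180.0, 0.0, 81.2]
force: [-0.3, 0.0, -6.7]
time_s: 20.7
ee_pos: [560.4, 164.6, 269.4]
ee_rot: [180.0, 0.0, 81.2]
force: [0.1, -0.5, -6.4]
time_s: 21.5
ee_pos: [560.3, 164.5, 261.4]
ee_rot: [180.0, 0.0, 81.2]
force: [-0.5, -0.4, -4.9]
F [-0.41 -0.25 -5.47] [560.4 164.6 261.5]
lid 0.913 up mm 0.0 right px 0.0
wall 0.962 up mm -0.5 right px -0.25
```

The tin is back at its original position in the picture. I unload the hook and withdraw.

```bash
echo '{"segments":[[0, 0, 2, 0, 0, 0], [0, 0, 3, 0, 0, 0], [0, 0, 3, 0, 0, 0], [0, 0, 3, 0, 0, 0], [0, 0, 3, 0, 0, 0], [0, 0, 3, 0, 0, 0], [0, 0, 3, 0, 0, 0], [0, 0, 3, 0, 0, 0]]}' | python3 -m pendant|grep -v g
echo '{"segments":[[0, 0, 3, 0, 0, 0], [0, 0, 3, 0, 0, 0], [0, 0, 3, 0, 0, 0], [0, 0, 3, 0, 0, 0], [0, 0, 3, 0, 0, 0], [0, 0, 3, 0, 0, 0], [0, 0, 3, 0, 0, 0], [0, 0, 2, 0, 0, 0]]}' | python3 -m pendant|grep -v g
echo '{"segments":[[0, 0, 2, 0, 0, 0], [0, 0, 0, 0, 0, 0], [0, 0, 0, 0, 0, 0]]}' | python3 -m pendant|grep -v g; python3 f.py 5
```

```text
time_s: 22.6
ee_pos: [560.2, 164.6, 238.3]
ee_rot: [-180.0, 0.0, 81.2]
force: [-1.1, -1.1, -2.8]
time_s: 23.4
ee_pos: [560.3, 164.6, 215.1]
ee_rot: [-180.0, 0.0, 81.2]
force: [-0.0, 0.2, -2.2]
time_s: 23.7
ee_pos: [560.4, 164.6, 213.5]
ee_rot: [180.0, 0.0, 81.2]
force: [-0.3, -0.7, -2.8]
F [-0.21  0.09 -2.24] [560.4 164.6 213.5]
lid 0.966 up mm -1.0 right px -0.25
wall 0.962 up mm -0.5 right px -0.25
```

```bash
echo '{"segments":[[0, -3, 0, 0, 0, 0], [0, -5, 0, 0, 0, 0], [0, -5, 0, 0, 0, 0], [0, -5, 0, 0, 0, 0], [-0.4, -7, 0, 0, 0, 0], [-0.4, -9, 0, 0, 0, 0], [-0.4, -10, 0, 0, 0, 0], [-0.4, -10, 0, 0, 0, 0]]}' | python3 -m pendant|grep -v g
echo '{"segments":[[-0.4, -8, 0, 0, 0, 0], [0, -6, 0, 0, 0, 0], [0, 0, -4, 0, 0, 0], [0, 0, -4, 0, 0, 0], [0, 0, 0, 0, 0, 0], [0, 0, 0, 0, 0, 0], [0, 0, 0, 0, 0, 0]]}' | python3 -m pendant|grep -v g; python3 f.py 3
python3 - <<'E'
from h import *
m=camera_model("wrist");f=grab_frame("wrist");cv2.imwrite("pics/w5.png",f)
print(state()["ee_pos"]); a=cv2.imread("pics/w2.png")
r=cv2.matchTemplate(cv2.resize(f[135:220,295:390],None,fx=4,fy=4),cv2.resize(a[145:210,305:382],None,fx=4,fy=4),cv2.TM_CCOEFF_NORMED);_,v,_,l=cv2.minMaxLoc(r)
print(v,(np.array(l)/4-10))
r=cv2.matchTemplate(f[70:170,400:540],a[85:160,415:530],cv2.TM_CCOEFF_NORMED);_,v,_,l=cv2.minMaxLoc(r);print("yellow",v,np.array(l)-15)
E
```

```text
time_s: 24.75
ee_pos: [505.7, 171.3, 213.5]
ee_rot: [-180.0, 0.0, 81.2]
force: [-0.1, 0.5, -0.8]
time_s: 25.45
ee_pos: [493.0, 172.9, 221.3]
ee_rot: [-180.0, 0.0, 81.2]
force: [-0.2, 0.9, -2.5]
F [ 0.17  0.29 -2.27] [492.8 172.9 221.2]
lid 0.875 up mm -0.5 right px -0.25
wall 0.946 up mm -1.0 right px -0.5
[492.83382504 172.92969624 221.26509692]
0.9133962988853455 [4.  3.5]
yellow 0.9872143268585205 [3 0]
```

```bash
python3 - <<'E'
from h import *
f=cv2.imread("pics/w5.png")
cv2.imwrite("pics/z5.png",cv2.resize(f[120:245,270:400],None,fx=4.8,fy=4.8,interpolation=cv2.INTER_CUBIC))
E
```

```text
(no output)
```

View pics/z5.png

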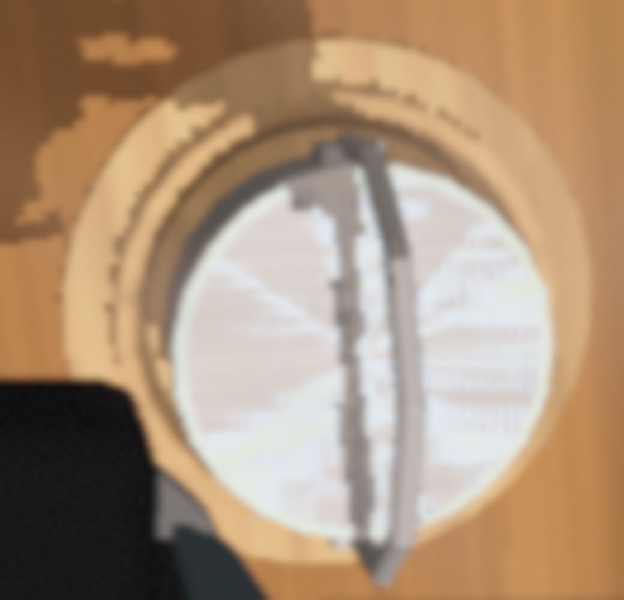

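The zoom shows the tin off-centre in its cup: the lid centre at (363,350) has shifted down against the disc centre at (328,300). I compute the offset and check for tilt.

```bash
python3 - <<'E'
from h import *
m=camera_model("wrist")
q=lambda x,y:(270+x/4.8,120+y/4.8)
for n,x,y,z in(("lid",363,351,46),("disc",328,300,4),("discL",65,300,4),("discR",592,300,4),("discT",325,37,4),("discB",328,563,4),("lidL",173,345,46),("lidR",553,345,46),("lidT",363,160,46),("lidB",363,540,46),("endU",360,150,44),("endL",383,580,44)):
    print(n,onz(m,q(x,y),z).round(1))
print("before lidT/B same method from w2: 148,525")
E
```

```text
lid [559.3 162.3  46. ]
disc [559.9 165.1   4. ]
discL [503.7 173.7   4. ]
discR [617.  156.5   4. ]
discT [565.7 220.6   4. ]
discB [553.3 105.8   4. ]
lidL [522.9 169.   46. ]
lidR [596.3 157.8  46. ]
lidT [563.3 198.9  46. ]
lidB [555.2 124.1  46. ]
endU [563.3 200.7  44. ]
endL [558.7 114.4  44. ]
before lidT/B same method from w2: 148,525
```

The tin sits level with no measurable height change and its middle about 2.6 mm from the cup's, within the 3 mm floor play and the 6 mm limit. I return the scale.

```bash
echo '{"segments":[[0, 0, 0, 0, 0, -4], [0, 0, 0, 0, 0, -5], [0, 0, 0, 0, 0, -5], [0, 0, 0, 0, 0, -4], [-14, -5, 0, 0, 0, 0], [-26, -10, 0, 0, 0, 0], [-35, -13, 0, 0, 0, 0], [-35, -13, 0, 0, 0, 0]]}' | python3 -m pendant|grep -v g
echo '{"segments":[[-35, -13, 0, 0, 0, 0], [-35, -13, 0, 0, 0, 0], [-35, -13, 0, 0, 0, 0], [-35, -13, 0, 0, 0, 0], [-35, -13, 0, 0, 0, 0], [-34, -13, 0, 0, 0, 0], [-30, -12, 0, 0, 0, 0], [-16, -6, 0, 0, 0, 0]]}' | python3 -m pendant|grep -v g
echo '{"segments":[[-8, -3, 0, 0, 0, 0], [0, 0, 0, 0, 0, 0], [0, 0, 0, 0, 0, 0], [0, 0, 0, 0, 0, 0]]}' | python3 -m pendant|grep -v g
```

```text
time_s: 26.45
ee_pos: [469.2, 56.0, 221.4]
ee_rot: [-180.0, 0.0, 99.2]
force: [0.6, -0.8, -1.4]
time_s: 27.25
ee_pos: [414.5, -212.1, 221.5]
ee_rot: [-180.0, 0.1, 99.0]
force: [0.1, 0.7, -1.2]
time_s: 27.65
ee_pos: [414.5, -216.8, 221.5]
ee_rot: [180.0, -0.0, 99.3]
force: [-1.3, 0.0, -1.8]
```

```bash
echo '{"segments":[[-2.1, 0, 12, 0, 0, 0], [0, 0, 14, 0, 0, 0], [0, 0, 10.3, 0, 0, 0], [0, 0, 0, 0, 0, 0], [0, 0, 0, 0, 0, 0]]}' | python3 -m pendant|grep -v g
echo '{"segments":[[-0.8, 10, 0, 0, 0, 0], [-1.2, 15, 0, 0, 0, 0], [-1.2, 15, 0, 0, 0, 0], [-1.2, 15, 0, 0, 0, 0], [-1.2, 15, 0, 0, 0, 0], [-1, 13, 0, 0, 0, 0], [-0.8, 10, 0, 0, 0, 0], [-0.5, 7.5, 0, 0, 0, 0]]}' | python3 -m pendant|grep -v g
echo '{"segments":[[0, 0, 0, 0, 0, 0], [0, 0, 0, 0, 0, 0], [0, 0, 0, 0, 0, 0]]}' | python3 -m pendant|grep -v g; python3 f.py 2|head -1
```

```text
time_s: 28.15
ee_pos: [414.9, -219.5, 184.9]
ee_rot: [-180.0, -0.0, 99.3]
force: [-0.2, 0.4, -1.3]
time_s: 28.95
ee_pos: [516.2, -211.3, 184.9]
ee_rot: [-180.0, -0.0, 99.2]
force: [0.9, 0.4, -1.7]
time_s: 29.25
ee_pos: [514.7, -211.4, 185.2]
ee_rot: [-180.0, -0.0, 99.2]
force: [0.1, -0.2, -2.0]
F [ 0.03 -0.02 -2.1 ] [ 514.8 -211.5  185.3]
```

Now at the original pose to within 1 mm. I correct that 1 mm, lower onto the prongs while watching the force, then release.

```bash
echo '{"segments":[[1, 0.3, 3, 0, 0, 0], [0, 0, 4, 0, 0, 0], [0, 0, 4, 0, 0, 0], [0, 0, 2, 0, 0, 0], [0, 0, 1, 0, 0, 0], [0, 0, 0.5, 0, 0, 0], [0, 0, 0, 0, 0, 0], [0, 0, 0, 0, 0, 0]]}' | python3 -m pendant|grep -v g; python3 f.py 6|head -1
```

```text
time_s: 30.15
ee_pos: [515.5, -210.4, 170.8]
ee_rot: [180.0, 0.0, 99.2]
force: [-0.3, 0.3, -2.4]
F [-0.07 -0.05 -2.04] [ 515.4 -210.4  170.7]
```

```bash
echo '{"segments":[[0, 0, 0.7, 0, 0, 0], [0, 0, 0.5, 0, 0, 0], [0, 0, 0, 0, 0, 0], [0, 0, 0, 0, 0, 0]]}' | python3 -m pendant|grep -v g; python3 f.py 6|head -1
```

```text
time_s: 30.85
ee_pos: [515.5, -210.4, 170.5]
ee_rot: [180.0, 0.0, 99.2]
force: [-2.3, 0.4, 5.8]
F [-1.7   0.97  5.49] [ 515.5 -210.4  170.4]
```

```bash
echo '{"segments":[[0, 0, -0.7, 0, 0, 0], [0, 0, 0, 0, 0, 0], [0, 0, 0, 0, 0, 0]]}' | python3 -m pendant|grep -v g
echo '{"segments":[[0, 0, 0, 0, 0, 0], [0, 0, 0, 0, 0, 0], [0, 0, 0, 0, 0, 0], [0, 0, 0, 0, 0, 0], [0, 0, 0, 0, 0, 0], [0, 0, 0, 0, 0, 0]]}' | python3 -m pendant 60
echo '{"segments":[[0, 0, -8, 0, 0, 0], [0, 0, -15, 0, 0, 0], [0, 0, -30, 0, 0, 0], [0, 0, -35, 0, 0, 0], [0, 0, -34, 0, 0, 0], [-1, -9, 0, 0, 0, 0], [0, 0, 0, 0, 0, 0], [0, 0, 0, 0, 0, 0]]}' | python3 -m pendant
python3 - <<'E'
from h import *
f=grab_frame("wrist");cv2.imwrite("pics/w6.png",f);a=cv2.imread("pics/w1.png");t=grab_frame("scene");t0=cv2.imread("pics/scene0.png");p=grab_frame("top")
m=camera_model("wrist");cv2.imwrite("pics/top6.png",p)
for y in (200,245):
    g=f[y,250:330].max(1).astype(float); k=np.where(g<110)[0]+250; k=k[(k>262)&(k<312)]; print(y,k.min(),k.max(),onz(m,((k.min()+k.max())/2,y),197)[:2].round(1))
g=lambda i,x,y:cv2.resize(i[y:y+90,x:x+66],None,fx=4,fy=4,interpolation=cv2.INTER_CUBIC)
cv2.imwrite("pics/v6.png",np.hstack([g(t,167,175),g(t,282,160),g(p,335,190)]))
d=cv2.absdiff(t,t0).max(2);d[:180,:200]=0;n,l,st,c=cv2.connectedComponentsWithStats((d>60).astype(np.uint8));print([s.tolist() for s in st[1:] if s[4]>15])
E
```

```text
time_s: 31.45
ee_pos: [515.5, -210.4, 170.5]
ee_rot: [180.0, 0.0, 99.2]
force: [-1.5, 1.2, 3.6]
time_s: 32.05
ee_pos: [515.4, -210.4, 170.1]
ee_rot: [-180.0, 0.0, 99.2]
force: [-0.1, -0.4, 0.5]
gripper_width: 60.0
gripper_force: 0.0
time_s: 32.85
ee_pos: [506.0, -212.6, 291.2]
ee_rot: [-179.9, -0.1, 99.2]
force: [-0.0, -0.3, -0.2]
gripper_width: 59.6
gripper_force: 0.0
200 272 302 [ 513.7 -200.3]
245 272 301 [ 519.1 -233.7]
[[211, 51, 16, 44, 327], [200, 56, 6, 33, 127], [200, 94, 2, 12, 22], [228, 100, 2, 10, 16], [209, 118, 67, 126, 3726], [200, 144, 22, 17, 218], [74, 180, 95, 56, 1305], [206, 200, 7, 5, 22], [200, 210, 9, 14, 64]]
```

View pics/v6.png

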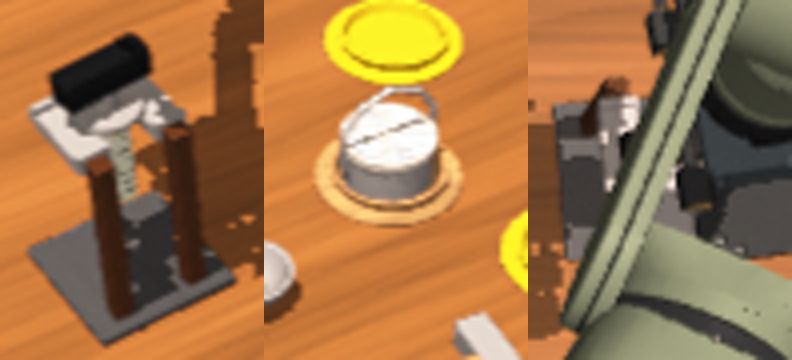

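The left panel shows the scale back on the fork, upright, with the handle within about 1 mm of where it started. The middle panel shows the tin down and upright in its cup. The robot is clear of both, so I hand in.

```bash
python3 -c "
from workcell import job_done
print(job_done())"
```

```text
the job is handed in; nothing more can be done
None
```

The tin weighs about 0.42 kg by the arm's force reading. It hung about 6 mm clear of the rim for over two seconds, went back fully down and upright about 2.6 mm off the cup's centre, the scale is back in its stand and released, and the job is handed in; no verdict was returned.

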